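# Draw out the bolt and nut trays

### The arm

A 6-joint arm with a two-finger parallel gripper is mounted at the origin on the work surface. World frame = base frame: x ahead of the robot, y to its left, z up, the work surface at z = 0. Lengths are in mm, angles in rad, forces in N, time in s.
With the tool pointing down it reaches from about 275 to 1000 mm from the base axis. Payload 8.4 kg.
Tool frame: the origin (TCP) lies at the centre of the arm's flange, where the gripper is bolted on; the fingertips stand 173 mm ahead of it and the grasp point (between the pads) lies 155 mm ahead of it (r.nose_length is the distance from the TCP to the fingertips, in mm); z points along the fingers, y is the direction in which the jaws open and shut (so a half turn about z gives the same grasp; the last joint's range is limited). The gripper opens to 85 mm and grips with 20 to 120 N. Pads are 22 mm wide; open, the fingers measure 114 mm over their backs; the gripper's body (76 mm by 85 mm) begins 54 mm behind the grasp point. The pads swing forward as they close: fully open they stand 13 mm farther back than shut.
Start: joints at [-1.144, 0.353, 1.633, -0, 1.155, -0.002], TCP at [259.862, -568.42, 404.681] pointing down, gripper open.
Joint ranges: [-2.63, 2.63], [-0.92, 2.1], [0.06, 2.66], [-1.3, 4.44], [0, 2.69], [-3.02, 3.02]. Speed limits (rad/s): [2.22, 2.22, 2.79, 3.14, 3.14, 3.14].

### API

Orientations are given as [roll, pitch, yaw] about the fixed x, y, z axes, in that order (R = Rz(yaw) Ry(pitch) Rx(roll)).
In Python, from rig import r, grab_frame, workorder gives the robot as it stands.
- The arm moves only by the tool carry_out, never from a script. Its argument "steps" is a list that holds one entry, the list of rows, each a list of 5 numbers: the opening in per cent of the stroke, from 0 (shut) to 100 (fully open), then the shift along the tool's x, y, z in m, then the turn about the tool's z in degrees. In form: [[[jaw, x, y, z, spin], ...]]. A call has 1 to 8 rows; each row is the pose to reach, as a shift and turn from the pose measured when the call began, along the tool's axes at that moment; what a row does not reach only later rows make up. A row lasts 1/10 s, in which the tool goes at most 50 mm and 8.59 degrees, less where a joint would pass 70% of its speed; a pose out of reach is approached as far as the arm can. A call with a gripper value outside its range is refused whole. The fingers move at their own pace and stop on an object; "squeeze" is the grip in N (left out, the last holds). Time passes only in rows, so rows that repeat a pose let the fingers close. It gives the time, the measured TCP pose, the force and the opening at its end, in the units of the state.
- r.sense(): the state, without advancing time (a new reading comes with each control period).
- grab_frame(name): name is "side" or "top"; returns a dict with "image" (384x512x3 uint8, red, green, blue), "intrinsics" (3x3 intrinsics, pixels), "eye" and "rotation" of the camera in the world. Camera axes: x right, y up, looking along -z (the intrinsics and any distortion apply to the point x, -y, -z); pixel columns grow to the right and rows downward; lengths in mm; the calibration is good to about 2 mm. A picture is of the moment at which its call begins. There is no depth.
- workorder.sign_off(): hands the job in, once; it reports no verdict.
The state is a dict: "clock": time; "qpos": joint angles; "qvel": joint speeds; "joint_efforts": joint torques, N m; "eef_pos": TCP position; "tcp_rot": TCP orientation; "contact_force": force on the tool from outside, world axes, zero at the start; "wrist_torque": the same for the moment, N m; "opening": opening from 0.0 (shut) to 1.0 (fully open).
Only numpy, scipy, OpenCV 4.12 (cv2) and the standard library are available. Lean on these libraries where they do the work, as an engineer would, in place of code of your own. Each camera call takes 0.05 s, during which the arm holds its last target.

### The job

Get the hardware ready for bolting up: hook a fingertip behind the front lip of the tray whose case carries the sample hex bolt, and draw the tray gently out to its stop; do the same with the tray whose case carries the sample hex nut (either order). Do not pinch or force the trays. Leave the dowel tray as you found it and everything else on the bench where it stands.

Things in the scene. Friction and masses are not known exactly. Their poses are not given: they have to be found in the camera images.
- bolt_case: Low white-painted plywood case fixed to the bench, 200 x 100 mm, roof top at 50 mm, one tray slides out to its own -x (front). Told apart from the others by the sample hex bolt (six-sided head on a thinner rod, lying across the case) on its roof (at most 22 mm high). Origin: centre of the underside, z up. The roof runs from x = -35 mm to the back; in front the tray is open above.
- bolt_lip (a point): Top edge, middle, of the BACK face of the bolt tray's upright front lip (96 mm wide, 8 mm thick towards -x); moves with the tray, axes as the case's. Height 50 mm. Behind it an empty finger pocket: floor at 12 mm, 76 mm wide, 60 mm to a divider (divider and side walls' tops at 26 mm); roof 57 mm behind the lip when shut.
- bolt_tray (a joint): How far the bolt tray is drawn out of its case (m), along the case's -x: 0 shut, 0.100 at its buffered stop. Slides level, cannot lift out; stays where it is left; takes about 2 to 4 N to draw slowly.
- nut_case: Low white-painted plywood case fixed to the bench, 200 x 100 mm, roof top at 50 mm, one tray slides out to its own -x (front). Told apart from the others by the sample hex nut (flat six-sided ring, 34 mm across flats, lying on its face) on its roof (at most 22 mm high). Origin: centre of the underside, z up. The roof runs from x = -35 mm to the back; in front the tray is open above.
- nut_lip (a point): Top edge, middle, of the BACK face of the nut tray's upright front lip (96 mm wide, 8 mm thick towards -x); moves with the tray, axes as the case's. Height 50 mm. Behind it an empty finger pocket: floor at 12 mm, 76 mm wide, 60 mm to a divider (divider and side walls' tops at 26 mm); roof 57 mm behind the lip when shut.
- nut_tray (a joint): How far the nut tray is drawn out of its case (m), along the case's -x: 0 shut, 0.100 at its buffered stop. Slides level, cannot lift out; stays where it is left; takes about 2 to 4 N to draw slowly.
- dowel_case: Low white-painted plywood case fixed to the bench, 200 x 100 mm, roof top at 50 mm, one tray slides out to its own -x (front). Told apart from the others by the sample wooden dowel (plain round rod, no head, lying across the case) on its roof (at most 22 mm high). Origin: centre of the underside, z up. The roof runs from x = -35 mm to the back; in front the tray is open above.
- dowel_lip (a point): Top edge, middle, of the BACK face of the dowel tray's upright front lip (96 mm wide, 8 mm thick towards -x); moves with the tray, axes as the case's. Height 50 mm. Behind it an empty finger pocket: floor at 12 mm, 76 mm wide, 60 mm to a divider (divider and side walls' tops at 26 mm); roof 57 mm behind the lip when shut.
- dowel_tray (a joint): How far the dowel tray is drawn out of its case (m), along the case's -x: 0 shut, 0.100 at its buffered stop. Slides level, cannot lift out; stays where it is left; takes about 2 to 4 N to draw slowly.
- putty_tin_mid (a point): Bystander: round tin, 74 mm across, 85 mm tall; point at its centre.
- screwdriver: Bystander: screwdriver lying on the bench, about 0.2 m long; leave it.
- offcut_mid (a point): Bystander: wooden offcut 45 x 160 x 38 mm lying on the bench beside the cases; point at its centre.
- glue_bottle_mid (a point): Bystander: white bottle, 56 mm across, 130 mm tall; point at its centre.
Things that resemble listed ones, but are neither listed nor needed, are in the scene too. Leave any turquoise look-alike of the bolt_case alone.

How it is judged (in metres and radians):
At the end, for the whole second after the job is handed in: The bolt tray and the nut tray are both drawn out at least 90 of their 100 mm and at rest, and the dowel tray is within 12 mm and the bystanders within 25 mm of where they were (value of joint each of bolt_tray, nut_tray above 0.09 m and distance of dowel_lip from where it was at the start of the episode below 0.012 m and velocity of joint each of bolt_tray, nut_tray below 0.01 m/s and distance of each of putty_tin_mid, screwdriver, offcut_mid, glue_bottle_mid from where it was at the start of the episode below 0.025 m); the robot touches nothing.
It fails at once if a lip is pinched (over 8 N of the fingers on its front face) (contact force between the fingers and bolt_lip_front above 8 N or contact force between the fingers and nut_lip_front above 8 N or contact force between the fingers and dowel_lip_front above 8 N).
It fails at once if a tray or its case is forced (over 70 N from the fingers) (contact force between the fingers and bolt_case above 70 N or contact force between the fingers and nut_case above 70 N or contact force between the fingers and dowel_case above 70 N).
It fails at once if a tray is jerked (faster than 0.4 m/s) (velocity of joint any of bolt_tray, nut_tray, dowel_tray above 0.4 m/s).
It fails at once if the dowel tray is moved by more than 12 mm (distance of dowel_lip from where it was at the start of the episode above 0.012 m).
It fails at once if a bystander is moved, lifted or knocked over (more than 25 mm) (distance of any of putty_tin_mid, screwdriver, offcut_mid, glue_bottle_mid from where it was at the start of the episode above 0.025 m).
It also fails if it takes over 54 s, if anything falls off the work surface, if the arm or the gripper's body presses on something with over 40 N, if the wrist force passes 120 N, or if a joint passes its speed limit or range.

## Working session

There is one attempt and no reset: what is moved stays moved. The work goes in short steps, Python scripts to look and compute and a tool call to move; the robot and the scene stay as the last step left them, time stands still between calls to the robot, and variables do not carry over. Pictures are saved under pics/ and viewed, and the job is handed in when it is done.

Besides the shell and the picture viewer there is one more tool, called after ">>>" as name(argument=value, ...) on one line, values as JSON. carry_out: Moves the arm, as the interface text tells. Its arguments: {"type":"object","properties":{"steps":{"type":"array","items":{"type":"array","items":{"type":"array","items":{"type":"number"}}}},"squeeze":{"type":"number"}},"required":["steps"]}

```bash
mkdir -p pics; python3 - <<'E'
from rig import r, grab_frame, workorder
import cv2,pickle
for n in("side","top"):
    f=grab_frame(n); pickle.dump(f,open(f"pics/{n}0.pkl","wb"))
    cv2.imwrite(f"pics/{n}0.png",f["image"][:,:,::-1]); print(n,f["intrinsics"],f["eye"],f["rotation"],[k for k in f])
print(r.sense())
E
```

```text
side [[455.6017181    0.         251.94258551]
 [  0.         455.6017181  186.08217043]
 [  0.           0.           1.        ]] [287.31878327 968.6389338  861.62002782] [ 0.89526715 -0.02054208 -2.92295737] ['image', 'intrinsics', 'eye', 'rotation']
top [[349.31543491   0.         261.92663946]
 [  0.         349.31543491 190.12932351]
 [  0.           0.           1.        ]] [4.27915369e+02 8.31762847e-01 1.16114001e+03] [ 0.041738   -0.01132715 -1.56163382] ['image', 'intrinsics', 'eye', 'rotation']
{'clock': 0.1, 'qpos': array([-1.14439543e+00,  3.53557038e-01,  1.63409562e+00, -1.57375516e-05,
        1.15520511e+00, -2.40680757e-03]), 'qvel': array([ 6.03363107e-04,  9.48265982e-04, -8.81506359e-04,  7.71228033e-04,
        4.87589739e-05, -2.24185757e-04]), 'joint_efforts': array([ 3.24362572e-04, -6.06358838e+01, -3.42820895e+01,  3.03530487e-05,
        4.05726722e-03,  2.36360222e-05]), 'eef_pos': array([ 259.76557545, -568.20736713,  404.03492523]), 'tcp_rot': array([-3.14032751e+00,  1.13449707e-05,  4.28814072e-01]), 'contact_force': array([ 0.06718864, -0.24031454, -0.20612819]), 'wrist_torque': array([-0.01194939,  0.07936489, -0.00748278]), 'opening': 1.0013566450539115}
```

View pics/top0.png

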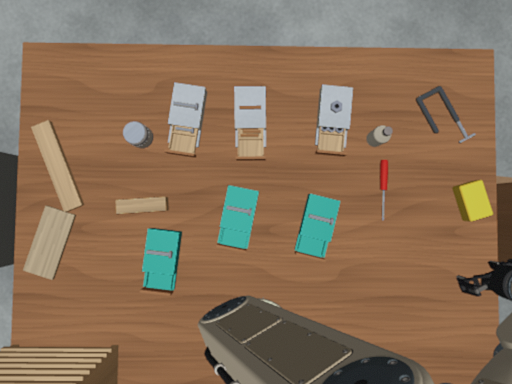

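View pics/side0.png

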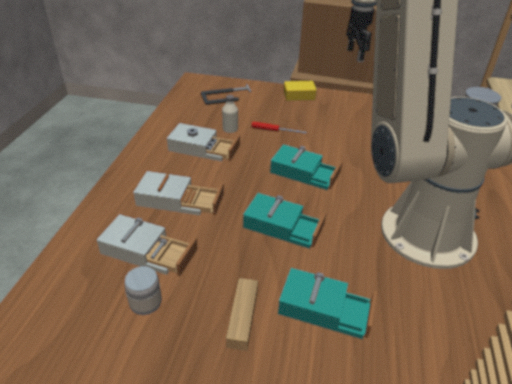

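```bash
python3 - <<'E'
import cv2
t=cv2.imread("pics/top0.png")[75:170,115:405]
cv2.imwrite("pics/tc.png",cv2.resize(t,None,fx=2.75,fy=2.75,interpolation=cv2.INTER_CUBIC))
s=cv2.imread("pics/side0.png")[110:280,90:250]
cv2.imwrite("pics/sc.png",cv2.resize(s,None,fx=3.5,fy=3.5,interpolation=cv2.INTER_CUBIC))
E
```

```text
(no output)
```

View pics/tc.png

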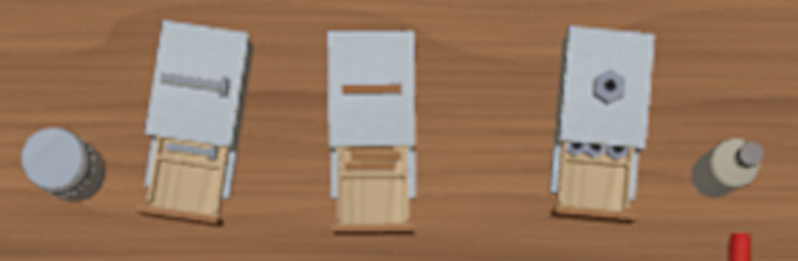

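View pics/sc.png

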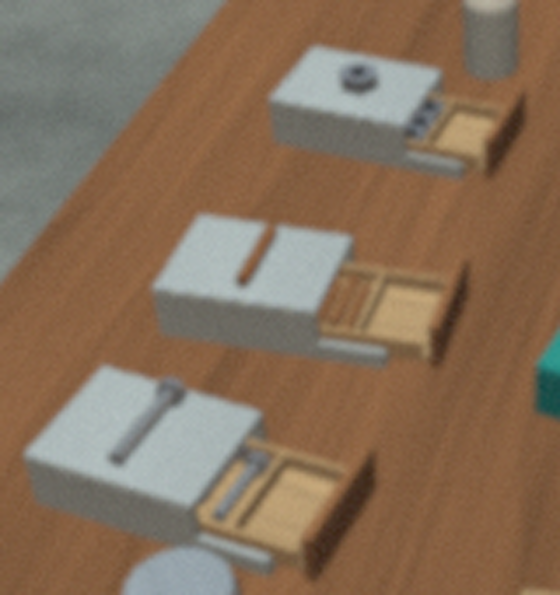

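```bash
cat >h.py <<'E'
import numpy as np,pickle
from scipy.spatial.transform import Rotation as R
def cam(n): return pickle.load(open(f"pics/{n}.pkl","rb"))
def ray(f,p,z):
    K=np.array(f["intrinsics"]);d=np.linalg.inv(K)@[p[0],p[1],1];d=np.array([d[0],-d[1],-d[2]])
    d=R.from_euler('xyz',f["rotation"]).as_matrix()@d;e=np.array(f["eye"]);return e+d*(z-e[2])/d[2]
def proj(f,P):
    c=R.from_euler('xyz',f["rotation"]).as_matrix().T@(np.array(P)-np.array(f["eye"]));K=np.array(f["intrinsics"])
    return (K@[c[0]/-c[2],-c[1]/-c[2],1])[:2]
E
python3 - <<'E'
from h import *
f=cam("top0");s=cam("side0")
T=lambda x,y:(115+(x+.5)/2.75-.5,75+(y+.5)/2.75-.5)
S=lambda x,y:(90+x/3.5-.4,110+y/3.5-.4)
for n,ps in dict(bolt=[(163,20),(250,33),(233,147),(146,135),(140,210),(222,222)],dowel=[(328,31),(415,31),(415,147),(330,147),(334,230),(413,230)],nut=[(569,26),(655,35),(645,150),(558,141),(553,209),(635,218)]).items():
    q=np.array([ray(f,T(*p),50)[:2] for p in ps]);print(n,q.round(0).tolist())
    ax=(q[0]+q[1]-q[2]-q[3])/2;print(" len",np.linalg.norm(ax),"yaw",np.degrees(np.arctan2(ax[1],ax[0])),"wid",np.linalg.norm(q[0]-q[1]),"lipw",np.linalg.norm(q[4]-q[5]),"lipmid",q[4:].mean(0),"roof front",q[2:4].mean(0))
for n,ps in dict(bolt=[(105,367),(262,410),(197,512),(28,457),(372,455),(308,552)],nut=[(318,47),(441,70),(404,138),(270,98),(522,95),(488,155)]).items():
    print(n,[ray(s,S(*p),50)[:2].round(0).tolist() for p in ps])
for p in [(138,133),(380,136),(384,175),(383,218)]: print(ray(f,p,40).round())
E
```

```text
bolt [[820.0, 275.0], [806.0, 173.0], [671.0, 191.0], [684.0, 292.0], [596.0, 297.0], [583.0, 202.0]]
 len 136.41784781104832 yaw -7.301155697046613 wid 102.77649634621858 lipw 95.99771826173462 lipmid [589.72911519 249.45667943] roof front [677.56709831 241.2438658 ]
dowel [[809.0, 82.0], [811.0, -20.0], [674.0, -21.0], [672.0, 78.0], [575.0, 72.0], [576.0, -20.0]]
 len 137.07933651329043 yaw 1.0947091969106726 wid 101.92275109674563 lipw 91.7511800906804 lipmid [575.80003221  26.08848784] roof front [673.01193293  28.27399022]
nut [[819.0, -201.0], [810.0, -302.0], [673.0, -290.0], [683.0, -188.0], [603.0, -183.0], [593.0, -279.0]]
 len 137.0023082442938 yaw -5.1454916928343994 wid 101.76263642719091 lipw 96.2787373016281 lipmid [ 597.86303635 -230.63210276] roof front [ 677.90059571 -239.34912648]
bolt [[802.0, 176.0], [671.0, 192.0], [678.0, 296.0], [813.0, 275.0], [580.0, 217.0], [593.0, 312.0]]
nut [[803.0, -302.0], [675.0, -291.0], [675.0, -171.0], [816.0, -204.0], [589.0, -267.0], [595.0, -163.0]]
[655. 389.  40.]
[ 654. -393.   40.]
[ 528. -405.   40.]
[ 389. -401.   40.]
```

White cases in the top image: (187,118), with a headed rod on the roof, is the bolt. (250,122), with a plain brown rod, is the dowel. (335,120), with a hexagonal ring, is the nut. The turquoise ones at (238,217), (318,225) and (162,260) are look-alikes. The enlarged crops confirm this, and all the trays stand slightly out. I'll do the nut first.

>>> carry_out(steps=[[[0,0.03,-0.01,0,3],[0,0.075,-0.024,0,7],[0,0.12,-0.039,0,11],[0,0.165,-0.053,0,15],[0,0.21,-0.067,0,19],[0,0.255,-0.082,0,23],[0,0.3,-0.096,0,27],[0,0.34,-0.109,0,29.7]]], squeeze=20)

```text
clock: 0.9
eef_pos: [525.0, -325.9, 403.9]
tcp_rot: [-3.14, 0.001, -0.092]
contact_force: [0.2, -1.9, -0.2]
opening: 0.0
```

```bash
python3 - <<'E'
from rig import r
s=r.sense(); print(s["clock"],s["eef_pos"],s["tcp_rot"],s["opening"],r.nose_length,s["qpos"],s["contact_force"])
E
```

```text
0.9 [ 525.03121289 -325.90219343  403.88601878] [-3.14020007e+00  9.56781964e-04 -9.18365569e-02] 0.0003793335090152489 173.4 [-5.58172553e-01  3.43258050e-01  1.64941392e+00  8.91311043e-04
  1.15040158e+00  1.10409663e+00] [ 0.22126996 -1.85911535 -0.22204124]
```

>>> carry_out(steps=[[[0,0.025,-0.027,0.01,-0.2],[0,0.055,-0.06,0.04,-0.2],[0,0.08,-0.088,0.075,-0.2],[0,0.092,-0.101,0.105,-0.2],[0,0.092,-0.101,0.13,-0.2],[0,0.092,-0.101,0.13,-0.2]]])

```text
clock: 1.5
eef_pos: [624.6, -232.2, 269.6]
tcp_rot: [-3.138, 0.008, -0.087]
contact_force: [-0.2, 0.8, -0.1]
opening: 0.002
```

```bash
python3 - <<'E'
from rig import r,grab_frame
import cv2
from h import *
im=[]
for n in("side","top"):
    f=grab_frame(n); pickle.dump(f,open(f"pics/{n}1.pkl","wb")); cv2.imwrite(f"pics/{n}1.png",f["image"][:,:,::-1])
s=r.sense(); print(s["clock"],s["eef_pos"],s["tcp_rot"])
tip=s["eef_pos"]-[0,0,173]
print(proj(cam("side1"),tip),proj(cam("top1"),tip))
a=cv2.imread("pics/side1.png")[80:200,150:270];b=cv2.imread("pics/top1.png")[75:195,280:400]
cv2.imwrite("pics/c1.png",np.hstack([cv2.resize(x,(400,400),interpolation=cv2.INTER_CUBIC) for x in(a,b)]))
E
```

```text
1.6 [ 625.64376603 -233.69793591  273.9007655 ] [-3.13997696e+00  2.11967344e-03 -8.84038866e-02]
[225.16528432 127.10959425] [335.14894856 140.82004072]
```

View pics/c1.png

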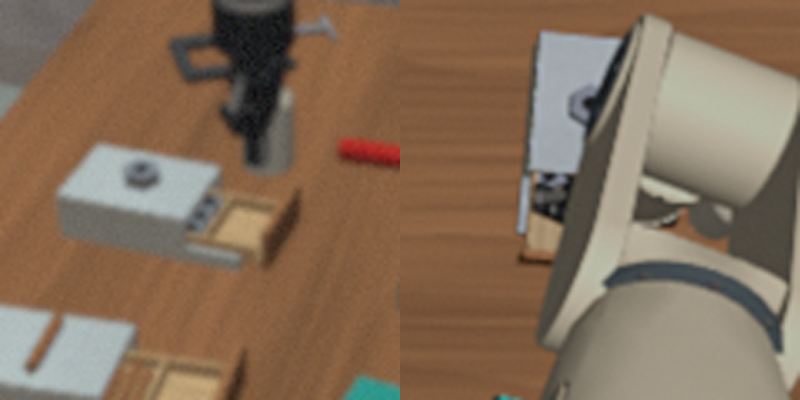

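In the side view the closed fingertip is at about (226,129), against a prediction of (225,127), so 173 mm is the closed length. It stands above the nut tray's pocket. Next I descend to a tip height of about 26 mm.

>>> carry_out(steps=[[[0,0,0,0.02,0],[0,0,0,0.04,0],[0,0,0,0.055,0],[0,0,0,0.065,0],[0,0,0,0.074,0],[0,0,0,0.074,0],[0,0,0,0.074,0]]])

```text
clock: 2.3
eef_pos: [625.7, -233.7, 200.3]
tcp_rot: [-3.14, 0.002, -0.089]
contact_force: [-0.3, 0.2, 0.5]
opening: -0.001
```

```bash
cat > pic.py <<'E'
import sys
from rig import r,grab_frame
import cv2
from h import *
n,x0,y0=sys.argv[1],int(sys.argv[2]),int(sys.argv[3])
f=grab_frame("side"); pickle.dump(f,open(f"pics/{n}.pkl","wb"))
cv2.imwrite(f"pics/{n}.png",cv2.resize(f["image"][y0:y0+120,x0:x0+150,::-1],(750,600),interpolation=cv2.INTER_CUBIC))
s=r.sense(); print(s["clock"],s["eef_pos"],s["tcp_rot"],s["contact_force"])
E
python3 pic.py s2 140 80
```

```text
2.35 [ 625.82563267 -233.71442369  200.55482986] [-3.14020149e+00  1.21715640e-03 -8.84328931e-02] [-0.6448277  -0.51992656  0.16439085]
```

View pics/s2.png

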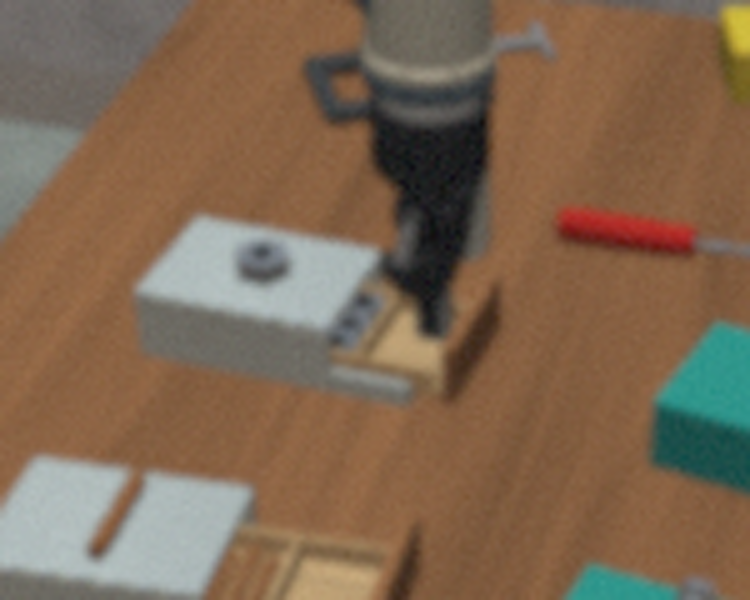

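The fingertip, at crop pixel (435,330), is inside the pocket behind the lip with no contact. I'll draw along tool -x at about 80 mm/s.

>>> carry_out(steps=[[[0,-0.004,0,0,0],[0,-0.01,0,0,0],[0,-0.016,0,0,0],[0,-0.022,0,0,0],[0,-0.029,0,0,0],[0,-0.036,0,0,0],[0,-0.044,0,0,0],[0,-0.052,0,0,0]]])

```text
clock: 3.15
eef_pos: [573.4, -229.2, 200.8]
tcp_rot: [-3.14, 0.001, -0.088]
contact_force: [2.3, -1.4, 2.3]
opening: -0.003
```

>>> carry_out(steps=[[[0,-0.006,0,0,0],[0,-0.012,0,0,0],[0,-0.018,0,0,0],[0,-0.024,0,0,0],[0,-0.03,0,0,0],[0,-0.034,0,0,0],[0,-0.036,0,0,0]]])

```text
clock: 3.85
eef_pos: [537.0, -225.9, 200.6]
tcp_rot: [-3.14, 0.002, -0.089]
contact_force: [2.5, -1.9, -0.7]
opening: 0.004
```

```bash
python3 pic.py s3 140 80
```

```text
3.9 [ 536.850979   -225.83830727  200.58383498] [-3.14008092e+00  1.91187160e-03 -8.85072414e-02] [ 0.1516861  -0.03153891  0.47436845]
```

View pics/s3.png

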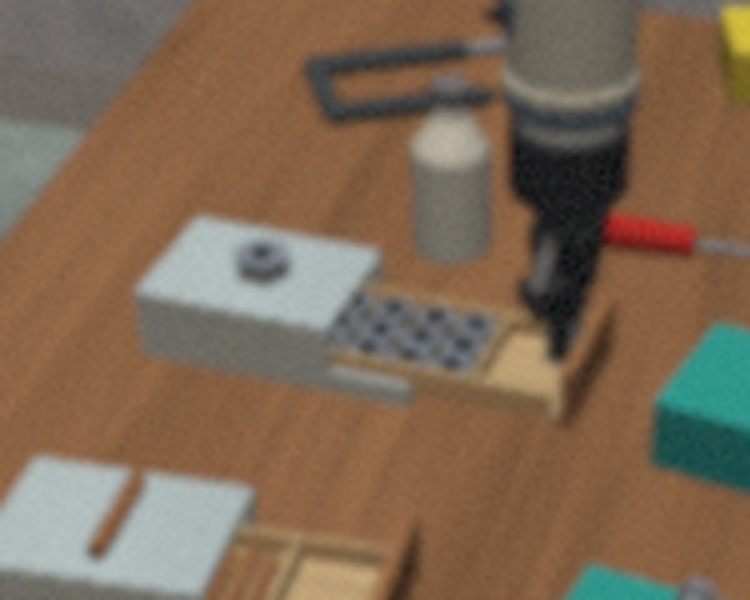

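The tray is following and is now well out. I'll creep to the stop and watch the force.

>>> carry_out(steps=[[[0,-0.002,0,0,0],[0,-0.004,0,0,0],[0,-0.005,0,0,0],[0,-0.005,0,0,0]]])

```text
clock: 4.3
eef_pos: [535.0, -225.6, 200.9]
tcp_rot: [-3.141, -0.007, -0.089]
contact_force: [18.1, 1.1, -13.3]
opening: -0.001
```

>>> carry_out(steps=[[[0,-0.002,0,0,0],[0,-0.003,0,0,0],[0,-0.004,0,0,0]]])

```text
clock: 4.6
eef_pos: [533.8, -225.4, 201.1]
tcp_rot: [3.141, -0.015, -0.09]
contact_force: [19.7, 1.9, -14.2]
opening: 0.001
```

The force rose to 18 N and the motion ended, so the nut tray is at its stop. I'll back off, lift, and move across to the bolt tray.

>>> carry_out(steps=[[[0,0.006,0,0,0],[0,0.014,0,0,0],[0,0.018,0,0,0],[0,0.018,0,-0.025,0],[0,0.018,0,-0.06,0],[0,0.018,0,-0.1,0],[0,0.018,0,-0.13,0],[0,0.018,0,-0.14,0]]])

```text
clock: 5.4
eef_pos: [550.3, -227.1, 344.7]
tcp_rot: [3.14, -0.018, -0.09]
contact_force: [-0.0, 0.3, -0.1]
opening: 0.004
```

```bash
python3 - <<'E'
from h import *
from rig import r
s=r.sense();print(s["eef_pos"],s["tcp_rot"],s["contact_force"])
m=R.from_euler('xyz',s["tcp_rot"]).as_matrix();print(m.T@(np.array([619,247,275])-s["eef_pos"]))
E
python3 pic.py s4 140 80
```

```text
[ 550.33044298 -227.05091462  344.69619594] [ 3.13997601 -0.01833791 -0.08988414] [-0.01044392  0.32781503 -0.096775  ]
[  24.55768486 -478.41402967   69.38496787]
5.45 [ 550.32634601 -227.0639935   344.64535419] [ 3.13994679 -0.0184295  -0.08987405] [1.47448581 0.60640568 1.51528951]
```

View pics/s4.png

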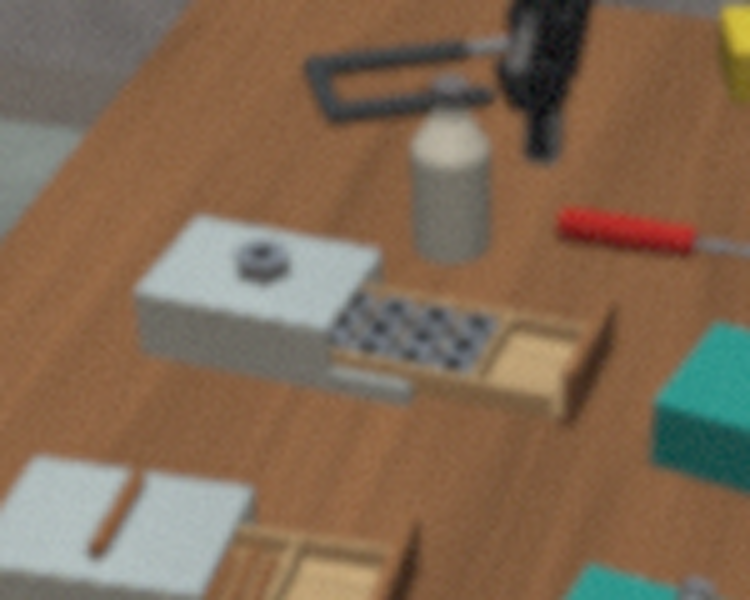

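>>> carry_out(steps=[[[0,0,-0.03,0,0],[0,0.004,-0.075,0,0],[0,0.006,-0.12,0,0],[0,0.009,-0.165,0,0],[0,0.011,-0.21,0,1],[0,0.014,-0.255,0,1],[0,0.016,-0.3,0,2],[0,0.018,-0.345,0,2.1]]])

```text
clock: 6.25
eef_pos: [598.7, 116.7, 342.5]
tcp_rot: [3.14, -0.016, -0.127]
contact_force: [-0.0, -0.2, 0.7]
opening: 0.0
```

```bash
cat >to.py <<'E'
from h import *
import sys
from rig import r
s=r.sense();print(s["clock"],s["eef_pos"],s["tcp_rot"],s["contact_force"])
m=R.from_euler('xyz',s["tcp_rot"]).as_matrix();tip=s["eef_pos"]+173*m[:,2];print("tip",tip,m.T@(np.array([float(a) for a in sys.argv[1:4]])-tip))
E
python3 to.py 619 247 95
```

```text
6.25 [598.67633333 116.70833732 342.53364288] [ 3.13962799 -0.01571265 -0.12708858] [-0.03082098 -0.214314    0.71092256]
tip [601.32950314 116.0266728  169.55533204] [  -0.24398432 -132.30295113   74.30091537]
```

>>> carry_out(steps=[[[0,0,-0.04,0,0],[0,0,-0.08,0.01,0],[0,0,-0.115,0.03,0],[0,0,-0.132,0.055,0],[0,0,-0.132,0.074,0],[0,0,-0.132,0.074,0],[0,0,-0.132,0.074,0]]])

```text
clock: 6.95
eef_pos: [616.1, 247.0, 267.0]
tcp_rot: [3.138, -0.013, -0.127]
contact_force: [0.5, -0.6, -0.6]
opening: -0.002
```

```bash
python3 to.py 619 247 26;python3 pic.py s5 90 160
```

```text
6.95 [616.10012906 247.01969669 267.04323753] [ 3.13815868 -0.01329588 -0.12713259] [ 0.45325722 -0.55284426 -0.61673499]
tip [618.30634835 246.13878288  94.05954874] [-0.32607643 -1.17592981 68.05759241]
7.0 [616.56811067 246.98530368 268.18351995] [ 3.13919076 -0.01507415 -0.12746483] [-0.28911048  0.30645221 -0.02013146]
```

View pics/s5.png

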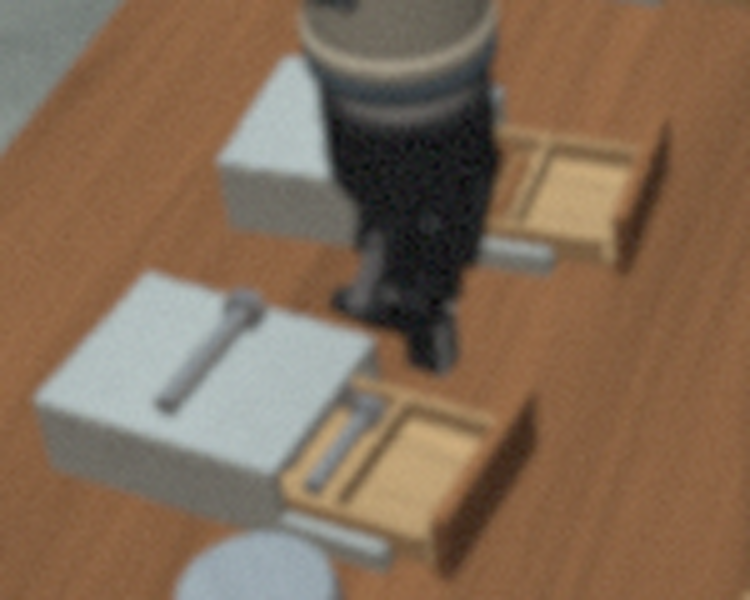

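The tip is over the bolt tray's pocket, and the headed bolt on the roof is visible at crop (210,350). I'm descending.

>>> carry_out(steps=[[[0,0,0,0.02,0],[0,0,0,0.04,0],[0,0,0,0.053,0],[0,0,0,0.063,0],[0,0,0,0.068,0],[0,0,0,0.068,0]]])

```text
clock: 7.6
eef_pos: [617.6, 246.5, 200.0]
tcp_rot: [3.139, -0.015, -0.128]
contact_force: [0.9, 0.3, -0.4]
opening: 0.0
```

```bash
python3 to.py 619 247 26;python3 pic.py s6 90 160
```

```text
7.6 [617.60614702 246.54052236 199.98985887] [ 3.13898408 -0.01474154 -0.12766411] [ 0.86369202  0.31849598 -0.39720761]
tip [620.07812261 245.76822942  27.00924463] [-1.24091899 -1.08706399  0.98822761]
7.65 [617.75407396 246.71062536 200.50105816] [ 3.13932657 -0.0153446  -0.12753365] [0.29967984 0.04066487 0.11519316]
```

View pics/s6.png

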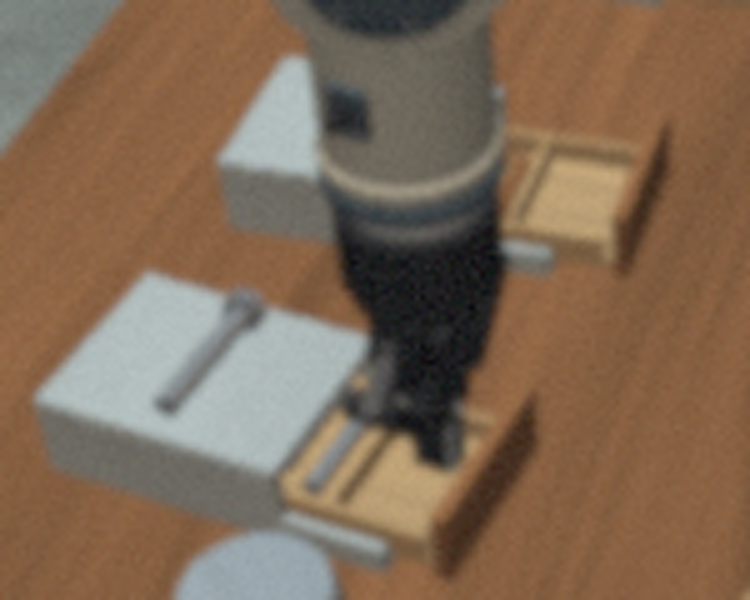

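The tip, at crop (440,460), is in the pocket behind the lip. I'll draw it out.

>>> carry_out(steps=[[[0,-0.004,0,0,0],[0,-0.01,0,0,0],[0,-0.016,0,0,0],[0,-0.022,0,0,0],[0,-0.029,0,0,0],[0,-0.036,0,-0.001,0],[0,-0.044,0,-0.001,0],[0,-0.052,0,-0.001,0]]])

```text
clock: 8.45
eef_pos: [565.7, 253.6, 200.9]
tcp_rot: [3.14, -0.016, -0.128]
contact_force: [2.5, 1.1, 1.9]
opening: 0.0
```

>>> carry_out(steps=[[[0,-0.006,0,0,0],[0,-0.012,0,0,0],[0,-0.017,0,0,0],[0,-0.02,0,0,0],[0,-0.022,0,0,0]]])

```text
clock: 8.95
eef_pos: [543.5, 256.4, 200.5]
tcp_rot: [3.14, -0.016, -0.127]
contact_force: [1.3, 0.7, 2.1]
opening: -0.001
```

>>> carry_out(steps=[[[0,-0.002,0,0,0],[0,-0.004,0,0,0],[0,-0.006,0,0,0]]])

```text
clock: 9.25
eef_pos: [537.6, 257.1, 200.4]
tcp_rot: [3.14, -0.016, -0.128]
contact_force: [1.9, 0.2, 1.9]
opening: 0.001
```

>>> carry_out(steps=[[[0,-0.002,0,0,0],[0,-0.004,0,0,0],[0,-0.005,0,0,0]]])

```text
clock: 9.55
eef_pos: [532.3, 257.8, 200.3]
tcp_rot: [3.14, -0.016, -0.128]
contact_force: [2.6, 0.1, 0.8]
opening: 0.001
```

>>> carry_out(steps=[[[0,-0.002,0,0,0],[0,-0.003,0,0,0],[0,-0.004,0,0,0]]])

```text
clock: 9.85
eef_pos: [530.7, 258.0, 200.5]
tcp_rot: [3.141, -0.022, -0.126]
contact_force: [18.8, -7.3, -10.4]
opening: 0.0
```

The force rose to about 19 N, so the bolt tray is at its stop too. I'll back off, lift, and clear the view.

>>> carry_out(steps=[[[0,0.006,0,0,0],[0,0.014,0,0,0],[0,0.018,0,0,0],[0,0.018,0,-0.025,0],[0,0.018,0,-0.065,0],[0,0.018,0,-0.11,0],[0,0.018,0,-0.15,0],[0,0.018,0,-0.19,0]]])

```text
clock: 10.65
eef_pos: [543.9, 256.2, 392.4]
tcp_rot: [3.141, -0.021, -0.126]
contact_force: [-0.0, -0.2, -0.4]
opening: -0.001
```

>>> carry_out(steps=[[[0,-0.03,0.01,0,0],[0,-0.07,0.03,0,0],[0,-0.11,0.05,0,0],[0,-0.15,0.07,0,0],[0,-0.17,0.09,0,0],[0,-0.18,0.1,0,0],[0,-0.18,0.1,0,0]]])

```text
clock: 11.35
eef_pos: [352.0, 179.1, 388.9]
tcp_rot: [3.141, -0.021, -0.127]
contact_force: [0.7, 0.3, 0.1]
opening: -0.002
```

```bash
python3 - <<'E'
from rig import r,grab_frame
import cv2
from h import *
for n in("side","top"):
    f=grab_frame(n); pickle.dump(f,open(f"pics/{n}9.pkl","wb")); cv2.imwrite(f"pics/{n}9.png",f["image"][:,:,::-1])
a=cv2.imread("pics/top9.png")
cv2.imwrite("pics/tc9.png",cv2.resize(a[75:245,115:405],None,fx=2.75,fy=2.75,interpolation=cv2.INTER_CUBIC))
s=r.sense();print(s["clock"],s["eef_pos"],s["contact_force"])
E
```

```text
11.45 [353.94692853 180.19518753 389.24572664] [-0.36896404 -0.31909334 -0.07561645]
```

View pics/tc9.png

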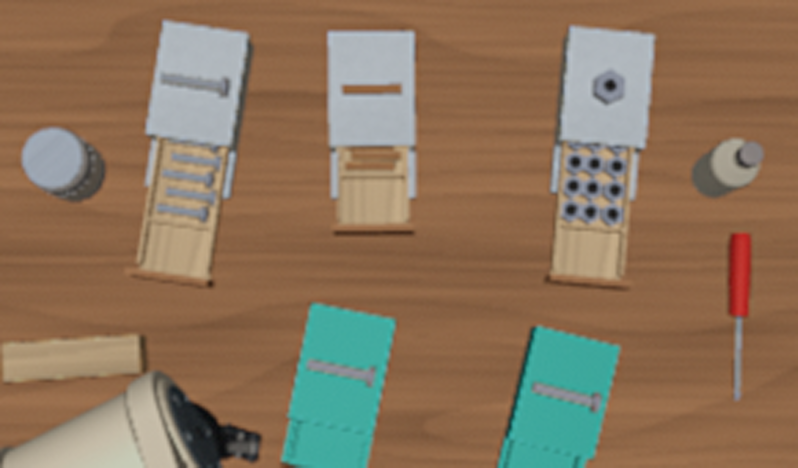

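View pics/side9.png

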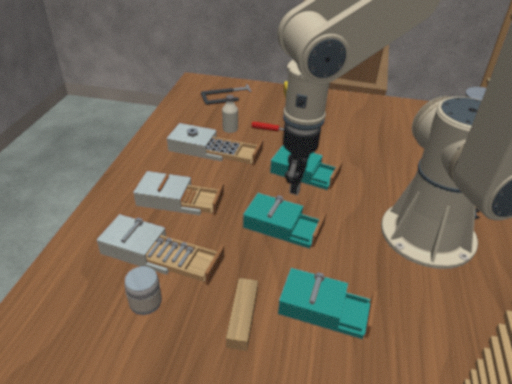

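```bash
python3 - <<'E'
from h import *
f=cam("top9")
T=lambda x,y:(115+(x+.5)/2.75-.5,75+(y+.5)/2.75-.5)
for n,a,b,rf in(("bolt",(131,272),(212,284),[677.6,241.2]),("nut",(548,277),(630,286),[677.9,-239.3])):
    m=(ray(f,T(*a),50)+ray(f,T(*b),50))[:2]/2;print(n,m,np.linalg.norm(m-rf)-57-4)
E
```

```text
bolt [517.53278393 259.05578161] 100.06005897514174
nut [ 518.34384891 -224.88230481] 99.20622735963835
```

Both trays measure about 100 mm out. The dowel tray and the bystanders are at the same pixels as before, and the arm is clear.

```bash
python3 -c "
from rig import workorder
print(workorder.sign_off())"
```

```text
the job is handed in; nothing more can be done
None
```

I drew the nut tray and then the bolt tray out to their stops, with the closed fingertips hooked behind each front lip, and handed the job in. No verdict is reported.

- **Forces:** the trays drew out at about 2–3 N. The highest reading was about 25 N, when each tray met its stop.
- **Travel:** the final overhead picture puts the bolt tray about 100 mm out and the nut tray about 99 mm out, from hand-picked pixels.
- **Dowel tray and bystanders:** by eye, they are where they were in the first pictures.
- **Arm:** it is clear of everything, with force readings near zero.

No check failed or disagreed. The only oddity was a tool tilt of about 1 degree picked up at the nut tray's stop, which I allowed for in the later moves.

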